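Shut the disc player's lid and hold down forward search

ROBOT

A 6-joint arm with a two-finger parallel gripper is mounted at the origin on the work surface. World frame = base frame: x ahead of the robot, y to its left, z up, the work surface at z = 0. Lengths are in mm, angles in rad, forces in N, time in s.
With the tool pointing down it reaches from about 400 to 925 mm from the base axis. Payload 12.5 kg.
Tool frame: the origin (TCP) lies at the very end of the fingers, on their centre line; the grasp point (between the pads) lies 19 mm behind it; z points along the fingers, y is the direction in which the jaws open and shut (so a half turn about z gives the same grasp; the last joint's range is limited). The gripper opens to 95 mm and grips with 3 to 60 N. Pads are 20 mm wide; open, the fingers measure 119 mm over their backs; the gripper's body (75 mm by 180 mm) begins 59 mm behind the grasp point.
Start: joints at [-1.389, 0.491, 1.559, -0, 1.092, -0.106], TCP at [177.425, -599.306, 214.661] pointing down, gripper open.
Joint ranges: [-3.1, 3.1], [-0.84, 2.19], [0.05, 2.79], [-1.13, 4.28], [0.06, 2.93], [-2.69, 2.69]. Speed limits (rad/s): [2.22, 2.22, 2.79, 3.14, 3.14, 3.14].

INTERFACE

Orientations are given as [roll, pitch, yaw] about the fixed x, y, z axes, in that order (R = Rz(yaw) Ry(pitch) Rx(roll)).
In Python, from cell import env gives the robot as it stands.
- The arm moves only by the shell command python3 -m pendant 'ROWS'. ROWS is JSON, a list that holds one entry, the list of rows, each a list of 5 numbers: the opening, from 0 (shut) to 1 (fully open), then the shift along the tool's x, y, z in m, then the turn about the tool's z in rad. A call has exactly 8 rows; each row is the pose to reach, as a shift and turn from the pose commanded when the call began, along the tool's axes at that moment; what a row does not reach only later rows make up. A row lasts 1/10 s, in which the tool goes at most 50 mm and 8.59 degrees, less where a joint would pass 70% of its speed; a pose out of reach is approached as far as the arm can. A call with a gripper value outside its range is refused whole. The fingers move at their own pace and stop on an object; the grip force is fixed at half the most. Time passes only in rows, so rows that repeat a pose let the fingers close, or fill a call up. It gives the time, the measured TCP pose, the force and the opening at its end, in the units of the state.
- env.state(): the state, without advancing time (a new reading comes with each control period).
- env.read_camera(name): name is "side" or "top"; returns a dict with "image" (480x640x3 uint8, blue, green, red), "range_z" (480x640 float32, mm along the optical axis (not along the pixel's ray), 0 where there is no reading), "fx", "fy", "cx", "cy" (pixels), "dist" ([k1, k2, p1, p2, k3] as OpenCV has them; the pictures are not rectified), "rvec" (rotation vector, rad) and "tvec" (3), from world to camera coordinates, as OpenCV has them. Camera axes: x right, y down, z forward; pixel columns grow to the right and rows downward; lengths in mm; the calibration is good to about 2 mm. A picture is of the moment at which its call begins.
- env.job_done(): hands the job in, once; it reports no verdict.
The state is a dict: "t": time; "joints": joint angles; "qvel": joint speeds; "tau": joint torques, N m; "eef_pos": TCP position; "tcp_rot": TCP orientation; "ft_force": force on the tool from outside, world axes, zero at the start; "moment": the same for the moment, N m; "opening": opening from 0.0 (shut) to 1.0 (fully open).
Only numpy, scipy, OpenCV 4.12 (cv2) and the standard library are available. Lean on these libraries where they do the work, as an engineer would, in place of code of your own. Each camera call takes 0.05 s, during which the arm holds its last target. There are 200 camera calls.

TASK

A disc is already in the player: swing the lid shut until its tab catches behind the front rim and the lid stays down by itself. Then hold the forward-search key (third from the left, seen from the robot, in the row of four along the player's front) all the way down without forcing it, and finish while still holding it down. Press none of the other keys, and leave the disc cases, toy drum and doll's chair where they stand.

Things in the scene. Friction and masses are not known exactly. Their poses are not given: they have to be found in the camera images.
- player: Top-loading disc player, beech case with cream plastic top, 220 x 260 mm, fixed on the table. Origin: centre of its underside. Own -x is its front (keys), +y its left seen from the robot. A ledge along the front (top 54 mm up) carries four keys and, at the left end, a volume knob 67 mm high. Behind the ledge the deck rises to 77 mm. A folded carrying handle reaches to own x = 0.142
- lid (a joint): Lid angle in rad: 0 shut (at its stop), up to 1.2 open. Stays where left above about 0.5; below that a light spring pops it up unless caught. Over the last 9 mm at the front edge its hooked tab pushes back a sprung catch and snaps in under it: about 4 to 5 N pressed down near the front edge. Push to the stop; caught, it then stays at about 0.01 or less
- lid_hinge (a point): Middle of the lid's hinge axis, on the lid's underside at the player's rear, 77 mm above the table; the axis runs along the player's y. The lid lifts at its front
- lid_edge (a point): Middle of the lid's front edge, on its upper (outer) face. Lid: cream frame with clear window, 148 mm from hinge to front edge, 150 mm wide, 8 mm thick, top 85 mm above the table when shut. Axes move with the lid: -x from hinge to front edge, z out of the upper face. The tab hangs 12 mm below, 11 mm behind the middle of this edge
- search_key (a joint): Travel of the forward-search key in m: 0 up, 0.005 fully down against its stop. Sprung: it starts to move at about 1.5 N, fully down takes about 4.5 N, and it comes up when released
- search_key_top (a point): Centre of the top of the forward-search key (moves with it), 68.5 mm above the table when up. Keys: grey oblong caps 28 mm front to back, 30 mm wide, tops level, a row of four at 38 mm spacing along the player's y (8 mm gaps). This one is third from the left seen from the robot (player's own y = -0.019), marked with two raised triangles pointing right
- search_cap: The cap of the forward-search key, moving with it. Origin: 14.5 mm below the centre of its top
- back_key (a joint): Travel of the leftmost key (two raised triangles pointing left) in m: 0 up, 0.005 fully down. Same spring as the search key; not to be pressed
- play_key (a joint): Travel of the second key from the left (one raised triangle) in m: 0 up, 0.005 fully down; not to be pressed
- stop_key (a joint): Travel of the rightmost key (raised square) in m: 0 up, 0.005 fully down; not to be pressed
- cases: Two disc cases lying one on the other, 125 x 142 x 20 mm, loose; origin under their centre. Left of the player; leave alone
- drum: Wooden toy drum, 95 mm across, 69 mm high, loose; origin under its centre. Right of the player; leave alone
- chair: Doll's wooden chair, 62 x 66 mm, 128 mm high, loose; origin on the table under its seat. Right of the player; leave alone
- lid_catch (a point): Top of the catch's grey thumb grip, 9 x 26 mm, in the middle of the front rim just before the lid's front edge, 78 mm above the table. Sliding it towards the keys frees the lid: not needed

How it is judged (in metres and radians):
On the way:
1. the lid is shut, caught by its tab, and stays so with nothing touching the player (value of joint lid below 0.03 rad and contact force between each of the arm, the fingers and player below 0.1 N), for 0.3 s.
At the end, for the whole second after the job is handed in: The lid is shut and caught (under 0.03 rad); the fingers hold the forward-search key down (over 4.2 of its 5 mm, with 2 to 30 N) through the last second; the other three keys are up (under 2 mm); cases, drum and chair are within 30 mm of where they stood (value of joint search_key above 0.0042 m and contact force between the fingers and search_cap between 2 and 30 N and value of joint lid below 0.03 rad and value of joint each of back_key, play_key, stop_key below 0.002 m and distance of each of cases, drum, chair from where it was at the start of the episode below 0.03 m); the arm keeps its last pose, push and grip.
It fails at once if one of the other keys is pressed (over 3 mm) (value of joint any of back_key, play_key, stop_key above 0.003 m).
It fails at once if the key is forced with more than 40 N (contact force between anything else and search_cap above 40 N).
It fails at once if a bystander is shifted by more than 30 mm or tipped over (distance of any of cases, drum, chair from where it was at the start of the episode above 0.03 m or angle between any of drum, chair's own z axis and vertical above 0.5 rad).
It also fails if it takes over 38 s, if anything falls off the work surface, if the arm or the gripper's body presses on something with over 40 N, if the wrist force passes 120 N, or if a joint passes its speed limit or range.

## Working session

There is one attempt and no reset: what is moved stays moved. The work goes in short steps, Python scripts to look and compute and a shell command to move; the robot and the scene stay as the last step left them, time stands still between calls to the robot, and variables do not carry over. Pictures are saved under pics/ and viewed, about 8 in all and at most 12, crops included, and the job is handed in when it is done.

```bash
ls; mkdir -p pics; python3 - <<'E'
from cell import env
import cv2,numpy as np
print(env.state())
for n in("top","side"):
    c=env.read_camera(n);cv2.imwrite(f"pics/{n}0.png",c["image"]);np.savez(f"/tmp/{n}0.npz",**c)
    R=cv2.Rodrigues(np.array(c["rvec"],float))[0];print(n,-R.T@np.ravel(c["tvec"]),c["fx"],(c["range_z"]>0).mean())
E
```

```text
pics
{'t': 0.0, 'joints': array([-1.38857564e+00,  4.91569518e-01,  1.55946638e+00, -1.30840078e-05,
        1.09172059e+00, -1.05578464e-01]), 'qvel': array([ 9.51933100e-04,  1.54636825e-04,  1.97524306e-05, -7.35509547e-04,
       -7.79483742e-04, -8.18903425e-04]), 'tau': array([ 3.21014733e-03, -6.12639785e+01, -2.58179820e+01,  6.93791290e-02,
        4.82717052e-02, -1.43901002e-04]), 'eef_pos': array([ 177.38621769, -599.02959949,  214.04974054]), 'tcp_rot': array([-3.14043408e+00, -1.11108273e-04,  2.87805127e-01]), 'ft_force': array([-0.70659823, -0.51223765, -0.83818866]), 'moment': array([ 0.04187514, -0.0233457 ,  0.01086673]), 'opening': 1.0001426672856364}
top [ 396.87430606   47.86929433 1256.40424765] 617.776668787385 0.9959440104166667
side [519.375735   916.58849565 773.88644303] 476.2108463005019 0.996044921875
```

View pics/top0.png

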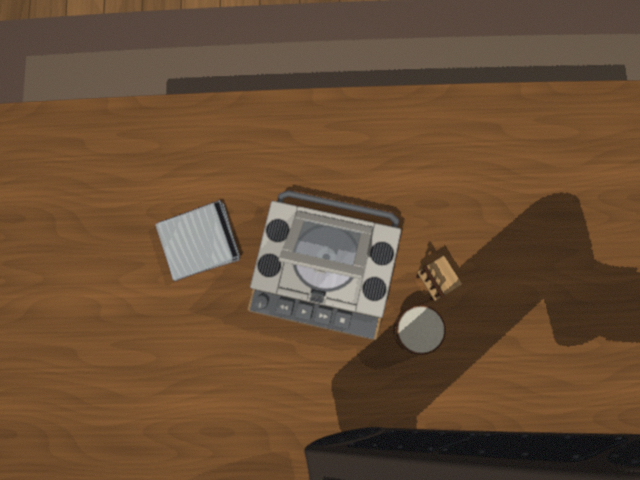

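View pics/side0.png

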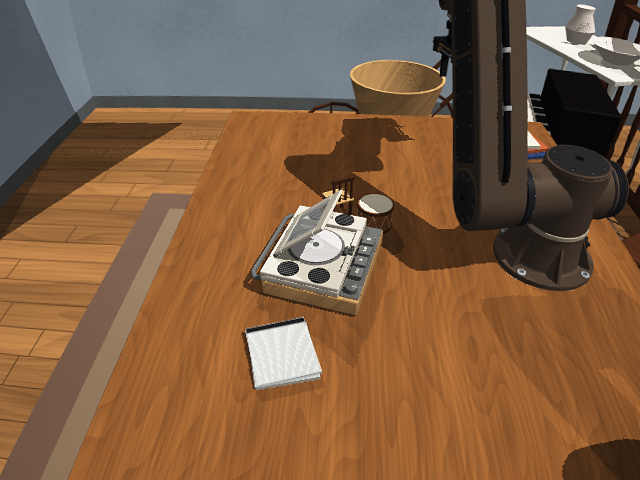

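The top view shows the player at about (325,265), turned slightly, with its key row along (285,308) to (342,320); the third key is at about (322,315). The cases are at (200,240), the drum at (420,330) and the chair at (438,277). The side view shows the lid about half open, at (315,225).

```bash
cat > h.py <<'E'
import cv2,numpy as np
def cam(c):
    K=np.array([[c["fx"],0,c["cx"]],[0,c["fy"],c["cy"]],[0,0,1]],float);R=cv2.Rodrigues(np.array(c["rvec"],float))[0]
    return K,np.array(c["dist"],float).ravel(),R,np.array(c["tvec"],float).ravel()
def cloud(c):
    K,d,R,t=cam(c);v,u=np.mgrid[:480,:640]
    n=cv2.undistortPoints(np.stack([u,v],-1).reshape(-1,1,2).astype(np.float32),K,d).reshape(480,640,2)
    z=np.array(c["range_z"]);P=np.dstack([n[...,0]*z,n[...,1]*z,z])
    return (P-t)@R
def ray(c,uv,h):
    K,d,R,t=cam(c);n=cv2.undistortPoints(np.array(uv,np.float32).reshape(-1,1,2),K,d).reshape(-1,2)
    D=np.c_[n,np.ones(len(n))]@R;o=-R.T@t
    return o+D*((h-o[2])/D[:,2])[:,None]
def proj(c,P):
    K,d,R,t=cam(c);return cv2.projectPoints(np.array(P,float).reshape(-1,1,3),c["rvec"],np.array(c["tvec"],float),K,d)[0].reshape(-1,2)
E
python3 - <<'E'
from h import *
c=np.load("/tmp/top0.npz");P=cloud(c);im=c["image"]
print("table z",np.median(P[350:400,100:200,2]))
roi=np.zeros((480,640),bool);roi[180:345,240:408]=1
m=roi&(P[...,2]>30)
q=P[m][:,:2].astype(np.float32)
for lo,hi in((45,300),(73,81),(64,71)):
    mm=(roi&(P[...,2]>lo)&(P[...,2]<hi)).astype(np.uint8);mm=cv2.morphologyEx(mm,cv2.MORPH_OPEN,np.ones((3,3)))
    print(lo,hi,mm.sum(),cv2.minAreaRect(P[mm>0][:,:2].astype(np.float32)))
uv=[(285,308),(304,311.5),(322.5,316),(342,320)]
print(ray(c,uv,68.5))
for n in("top","side"):
    c=np.load(f"/tmp/{n}0.npz");im=c["image"]
    cr=im[190:345,240:410] if n=="top" else im[180:320,240:400]
    cv2.imwrite(f"pics/{n}crop.png",cv2.resize(cr,None,fx=4,fy=4,interpolation=cv2.INTER_CUBIC)[:600])
E
```

```text
table z 2.1751526486843824
45 300 16088 ((554.3515625, 46.764556884765625), (317.5771179199219, 252.42283630371094), 75.57251739501953)
73 81 3080 ((566.3839111328125, 73.52466583251953), (259.58062744140625, 174.60850524902344), 75.63109588623047)
64 71 733 ((498.4276428222656, 109.00390625), (182.76492309570312, 95.87361907958984), 76.01263427734375)
[[472.2909833  153.50341054  68.5       ]
 [464.53516568 117.0916792   68.5       ]
 [454.90441915  81.820369    68.5       ]
 [446.18201805  44.73241728  68.5       ]]
```

View pics/topcrop.png

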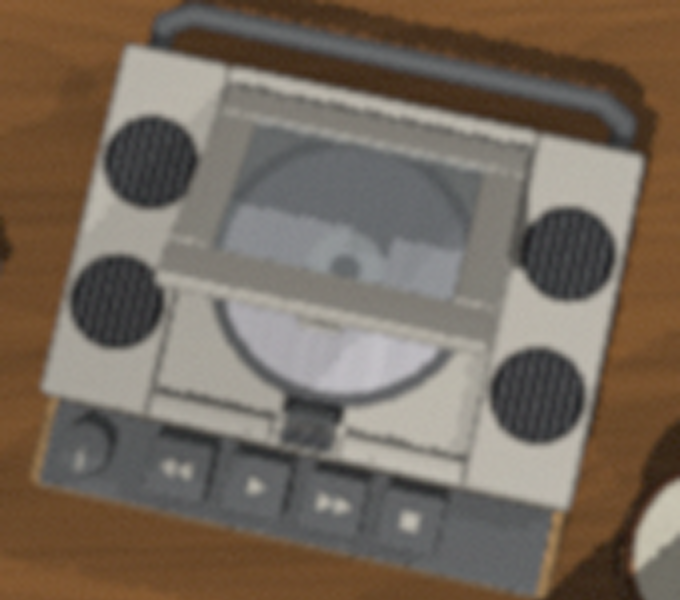

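The crop shows the forward-search key (double right triangles) at crop (332,506), which is pixel (323,316.5). The lid's front edge runs from crop (160,275) to (490,345), its hinge from about (230,90) to (535,140), and the catch grip is at (308,425).

```bash
python3 - <<'E'
from h import *
c=np.load("/tmp/top0.npz");P=cloud(c)
f=lambda a:(240+a[0]/4,190+a[1]/4)
k=ray(c,[f(a) for a in((176,470),(253,487),(332,506),(409,522))],68.5);print(k)
yv=k[0]-k[3];psi=np.arctan2(-yv[0],yv[1]);print("yaw keys",psi)
# deck corners at 77
co=ray(c,[f(a) for a in((125,45),(643,155),(573,505),(43,390))],77);print(co)
for a,b in((1,0),(2,3)): d=co[b]-co[a];print(np.arctan2(-d[0],d[1]),np.linalg.norm(d))
psi=-0.25;X=np.array([np.cos(psi),np.sin(psi)]);Y=np.array([-X[1],X[0]])
o=k[2][:2]+0.019*0
# lid points: profile along own axis through key midline (own y=0), relative key3
base=k[2][:2]+19*Y
u,v=np.meshgrid(range(640),range(480))
rel=P[...,:2]-base; a=rel@X;b=rel@Y
for s in range(0,230,8):
    m=(abs(a-s)<4)&(abs(b)<60)&(abs(b)>35)
    m2=(abs(a-s)<4)&(abs(b-0)<8)
    print(s,m.sum(),np.round(np.percentile(P[...,2][m],[10,50,90])), np.round(np.median(P[...,2][m2])))
E
```

```text
[[473.30568325 155.41276419  68.5       ]
 [464.09806941 118.54326623  68.5       ]
 [453.92214831  80.88860631  68.5       ]
 [445.21589301  44.284734    68.5       ]]
yaw keys -0.2475836631266216
[[681.53218478 176.16765748  77.        ]
 [618.3737439  -74.81031583  77.        ]
 [450.54822319 -33.75597661  77.        ]
 [512.93110995 218.02863197  77.        ]]
-0.24653037796681326 258.8028820253436
-0.24287205881981336 259.39759768080444
0 107 [56. 70. 74.] 69.0
8 107 [56. 70. 74.] 67.0
16 100 [54. 59. 72.] 57.0
24 126 [54. 73. 79.] 68.0
32 100 [74. 77. 80.] 78.0
40 105 [66. 68. 71.] 75.0
48 107 [65. 68. 71.] 70.0
56 109 [66. 69. 72.] 71.0
64 108 [66. 69. 72.] 72.0
72 163 [ 67.  72. 182.] 163.0
80 222 [ 69. 178. 183.] 180.0
88 127 [ 73. 175. 178.] 175.0
96 107 [164. 168. 171.] 167.0
104 109 [156. 159. 163.] 159.0
112 105 [150. 153. 156.] 152.0
120 98 [142. 145. 148.] 145.0
128 103 [134. 139. 143.] 138.0
136 97 [127. 131. 134.] 130.0
144 97 [120. 124. 127.] 124.0
152 92 [113. 117. 119.] 116.0
160 92 [105. 109. 113.] 109.0
168 90 [ 98. 102. 105.] 102.0
176 93 [92. 95. 98.] 95.0
184 72 [83. 88. 92.] 88.0
192 95 [74. 77. 80.] 77.0
200 21 [73. 76. 78.] 75.0Traceback (most recent call last):
  File "<stdin>", line 18, in <module>
    return _quantile_unchecked(
        a, q, axis, out, overwrite_input, method, keepdims, weights)
    return _ureduce(a,
                    func=_quantile_ureduce_func,
    ...<5 lines>...
                    overwrite_input=overwrite_input,
                    method=method)
    r = func(a, **kwargs)
    result = _quantile(arr,
                       quantiles=q,
    ...<2 lines>...
                       out=out,
                       weights=wgt)
    slices_having_nans = np.isnan(arr[-1, ...])
                                  ~~~^^^^^^^^^
IndexError: index -1 is out of bounds for axis 0 with size 0
```

Measured: player yaw is about -0.246, search key top at about (454,81), hinge 189 mm behind the key row, lid at about 0.73 rad. I'll close the fingers, go halfway along a clear line and turn so that tool x lies along the player's +y and tool y along its +x.

```bash
python3 -m pendant '[[[0,0.0346,-0.0337,-0.002,-0.13],[0,0.0692,-0.0674,-0.005,-0.26],[0,0.1038,-0.1011,-0.008,-0.39],[0,0.1384,-0.1348,-0.010,-0.52],[0,0.173,-0.1685,-0.010,-0.65],[0,0.2076,-0.2022,-0.010,-0.78],[0,0.2422,-0.2359,-0.010,-0.91],[0,0.277,-0.2695,-0.010,-1.037]]]'
```

```text
t: 0.9
eef_pos: [367.0, -260.5, 224.6]
tcp_rot: [3.142, 0.0, 1.33]
ft_force: [0.6, 0.3, 0.7]
opening: 0.384
```

```bash
python3 -m pendant '[[[0,0.046,0.013,0,0],[0,0.092,0.026,0,0],[0,0.138,0.039,0,0],[0,0.184,0.052,0,0],[0,0.230,0.065,0,0],[0,0.276,0.078,0,0],[0,0.322,0.091,0,0],[0,0.370,0.103,0,0]]]'
python3 - <<'E'
from h import *
from cell import env
c=env.read_camera("side")
cv2.imwrite("pics/side1.png",cv2.resize(c["image"][100:320,220:440],None,fx=2.7,fy=2.7,interpolation=cv2.INTER_CUBIC));print(env.state()["eef_pos"],env.state()["ft_force"])
E
```

```text
t: 1.7
eef_pos: [557.1, 73.4, 224.4]
tcp_rot: [-3.141, 0.0, 1.325]
ft_force: [-0.5, -1.1, -0.1]
opening: 0.0
[559.61805781  78.5186478  224.28750871] [-3.37795978  3.94249674 -1.55401175]
```

View pics/side1.png

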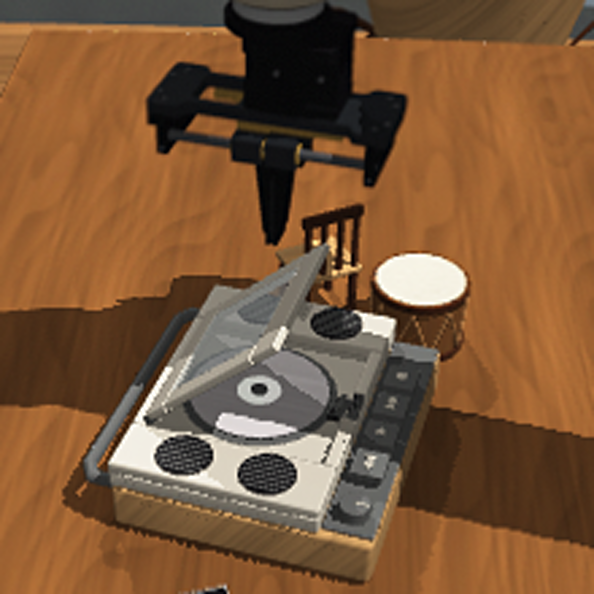

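The view shows the closed fingertip at about (272,242), above the raised lid's front part (323,250), with the drum and chair clear. Next I push the lid down along its arc.

```bash
python3 -m pendant '[[[0,0,-0.003,0.034,0],[0,0,-0.004,0.052,0],[0,0,-0.015,0.067,0],[0,0,-0.022,0.078,0],[0,0,-0.029,0.089,0],[0,0,-0.034,0.101,0],[0,0,-0.038,0.114,0],[0,0,-0.039,0.119,0]]]'
python3 -m pendant '[[[0,0,0,0.004,0],[0,0,0,0.007,0],[0,0,-0.001,0.010,0],[0,0,-0.001,0.012,0],[0,0,-0.001,0.014,0],[0,0,-0.001,0.016,0],[0,0,-0.001,0.016,0],[0,0,-0.001,0.016,0]]]'
```

```text
t: 2.55
eef_pos: [517.9, 81.0, 104.6]
tcp_rot: [-3.14, 0.001, 1.325]
ft_force: [-1.7, 0.6, 1.3]
opening: 0.005
t: 3.35
eef_pos: [517.6, 81.3, 90.3]
tcp_rot: [3.141, -0.0, 1.325]
ft_force: [-2.7, -0.0, 10.0]
opening: 0.005
```

```bash
python3 -m pendant '[[[0,0,0,0.001,0],[0,0,0,0.002,0],[0,0,0,0.003,0],[0,0,0,0.004,0],[0,0,0,0.0045,0],[0,0,0,0.005,0],[0,0,0,0.005,0],[0,0,0,0.005,0]]]'
```

```text
t: 4.15
eef_pos: [517.8, 81.2, 85.0]
tcp_rot: [3.141, -0.0, 1.325]
ft_force: [-3.0, -0.4, 8.5]
opening: 0.004
```

```bash
python3 -m pendant '[[[0,0,0,0.0005,0],[0,0,0,0.001,0],[0,0,0,0.0015,0],[0,0,0,0.002,0],[0,0,0,0.0025,0],[0,0,0,0.0025,0],[0,0,0,0.0025,0],[0,0,0,0.0025,0]]]'
```

```text
t: 4.95
eef_pos: [517.9, 81.3, 84.2]
tcp_rot: [3.14, -0.0, 1.325]
ft_force: [-8.5, -0.6, 31.2]
opening: 0.005
```

Force rose to 31 N with the tip at 84 mm, so the lid is at its stop. I'll lift clear and look.

```bash
python3 -m pendant '[[[0,0,0,-0.005,0],[0,0,0,-0.02,0],[0,0,0,-0.05,0],[0,0,0,-0.08,0],[0,0,0,-0.11,0],[0,0,0,-0.11,0],[0,0,0,-0.11,0],[0,0,0,-0.11,0]]]'
python3 - <<'E'
from h import *
from cell import env
c=env.read_camera("side")
P=cloud(c);X=np.array([.97,-.2435]);Y=np.array([.2435,.97]);r=P[...,:2]-[458.6,99.4];a=r@X;b=r@Y
for s in range(40,200,12):
    m=(abs(a-s)<5)&(b>-75)&(b<75)&(P[...,2]<150);print(s,np.round(np.percentile(P[...,2][m],[50,75,95])))
m=(abs(a)<8)&(abs(b+19)<8)&(P[...,2]<90);print("key z",np.median(P[...,2][m]),[round(float(np.median(P[...,2][(abs(a)<8)&(abs(b-k)<8)&(P[...,2]<90)])),1) for k in(57,19,-19,-57)])
cv2.imwrite("pics/side2.png",cv2.resize(c["image"][140:320,240:420],None,fx=3.3,fy=3.3,interpolation=cv2.INTER_CUBIC));print(env.state()["eef_pos"],env.state()["ft_force"])
E
```

```text
t: 5.75
eef_pos: [517.3, 81.2, 191.1]
tcp_rot: [-3.14, 0.001, 1.325]
ft_force: [0.2, 0.1, -0.8]
opening: 0.003
40 [85. 86. 87.]
52 [85. 86. 87.]
64 [84. 85. 86.]
76 [84. 85. 86.]
88 [84. 85. 86.]
100 [84. 85. 86.]
112 [84. 85. 87.]
124 [84. 85. 86.]
136 [84. 85. 86.]
148 [84. 84. 86.]
160 [84. 85. 86.]
172 [84. 85. 86.]
184 [82. 83. 84.]
196 [74. 75. 76.]
key z 67.76533368890227 [67.7, 67.8, 67.8, 67.6]
[517.31497288  81.19298106 190.99468667] [0.02444469 0.24605265 0.12543761]
```

View pics/side2.png

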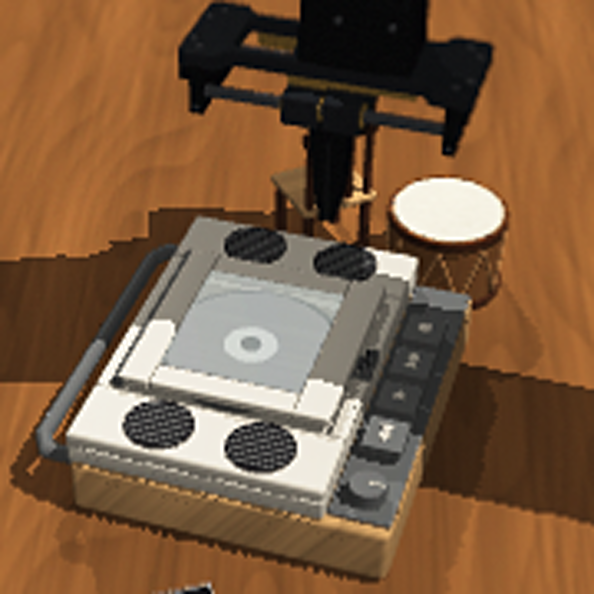

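The view shows the lid lying flat and staying down with the fingers off (depth 84–86 mm across it). The search key is at crop (414,357), which is pixel (365.5,248.2). I'll cross-check its position from this camera.

```bash
python3 - <<'E'
from h import *
c=np.load("/tmp/side0.npz")
f=lambda a:(240+a[0]/3.3,140+a[1]/3.3)
k=ray(c,[f(a) for a in((385,435),(399,394),(413,357),(427,327))],68.5);print(k)
E
```

```text
[[472.64326104 161.67531742  68.5       ]
 [462.93576753 120.65521218  68.5       ]
 [452.69608595  81.40407191  68.5       ]
 [442.0673772   47.80373784  68.5       ]]
```

```bash
python3 -m pendant '[[[0,-0.008,-0.031,0,0],[0,-0.0155,-0.062,0,0],[0,-0.0155,-0.062,0.03,0],[0,-0.0155,-0.062,0.065,0],[0,-0.0155,-0.062,0.09,0],[0,-0.0155,-0.062,0.105,0],[0,-0.0155,-0.062,0.108,0],[0,-0.0155,-0.062,0.108,0]]]'
python3 - <<'E'
from h import *
from cell import env
print(env.state()["eef_pos"],env.state()["ft_force"])
a=env.read_camera("side");b=env.read_camera("top")
i=cv2.resize(a["image"][210:300,320:410],None,fx=4.4,fy=4.4,interpolation=cv2.INTER_CUBIC);j=cv2.resize(b["image"][260:350,270:360],None,fx=4.4,fy=4.4,interpolation=cv2.INTER_CUBIC)
cv2.imwrite("pics/close.png",np.hstack([i,j]))
E
```

```text
t: 6.6
eef_pos: [453.6, 81.3, 83.5]
tcp_rot: [-3.14, 0.001, 1.325]
ft_force: [-0.4, -0.6, -0.3]
opening: 0.007
[453.5520409   81.27815148  83.51387071] [-0.42671919 -0.63988729 -0.34992268]
```

View pics/close.png

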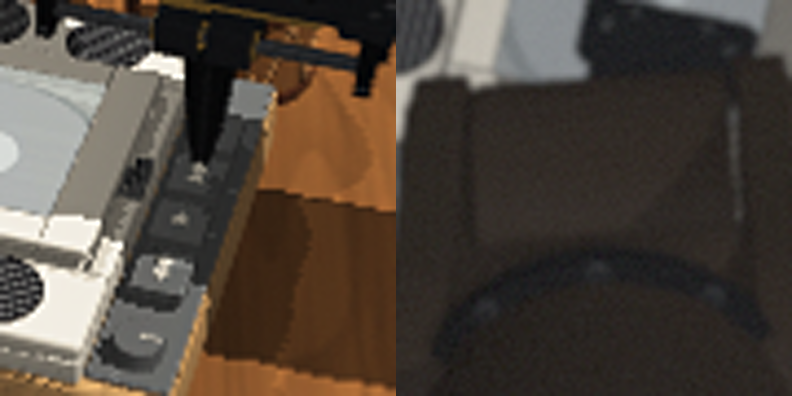

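The left half shows the tip at about (200,165), right over the search key at (197,177). The top view is blocked by the arm. I press down in small steps.

```bash
python3 -m pendant '[[[0,0,0,0.008,0],[0,0,0,0.012,0],[0,0,0,0.014,0],[0,0,0,0.0155,0],[0,0,0,0.017,0],[0,0,0,0.018,0],[0,0,0,0.0185,0],[0,0,0,0.0185,0]]]'
```

```text
t: 7.5
eef_pos: [453.8, 81.3, 65.7]
tcp_rot: [-3.142, 0.0, 1.325]
ft_force: [-1.5, -0.2, 2.7]
opening: 0.005
```

```bash
python3 -m pendant '[[[0,0,0,0.0005,0],[0,0,0,0.001,0],[0,0,0,0.0015,0],[0,0,0,0.002,0],[0,0,0,0.0025,0],[0,0,0,0.0025,0],[0,0,0,0.0025,0],[0,0,0,0.0025,0]]]'
```

```text
t: 8.3
eef_pos: [453.8, 81.3, 63.6]
tcp_rot: [3.141, 0.0, 1.325]
ft_force: [-3.4, -0.7, 13.7]
opening: 0.004
```

At 13.7 N and 63.6 mm the key is on its stop, well above the 4.5 N full-travel spring force. One last check: hold for a moment, then look.

```bash
python3 -m pendant '[[[0,0,0,0,0],[0,0,0,0,0],[0,0,0,0,0],[0,0,0,0,0],[0,0,0,0,0],[0,0,0,0,0],[0,0,0,0,0],[0,0,0,0,0]]]'
python3 - <<'E'
from h import *
from cell import env
a=env.read_camera("side")
P=cloud(a);X=np.array([.97,-.2435]);Y=np.array([.2435,.97]);r=P[...,:2]-[458.6,99.4];s=r@X;b=r@Y
print("keys z",[round(float(np.median(P[...,2][(abs(s)<9)&(abs(b-k)<9)&(P[...,2]<72)])),1) for k in(57,19,-19,-57)])
print("lid front",np.percentile(P[...,2][(abs(s-50)<6)&(abs(b)<70)&(P[...,2]<120)],[50,90]))
cv2.imwrite("pics/end.png",cv2.resize(a["image"][180:300,260:420],None,fx=4.5,fy=4.5,interpolation=cv2.INTER_CUBIC))
print(env.state()["eef_pos"],env.state()["ft_force"])
E
```

```text
t: 9.1
eef_pos: [453.8, 81.3, 63.6]
tcp_rot: [3.141, -0.0, 1.325]
ft_force: [-4.2, 0.3, 14.0]
opening: 0.005
keys z [67.7, 67.5, 62.5, 67.0]
lid front [84.7195445  86.27841687]
[453.84617934  81.31583067  63.61755279] [-4.18157754 -1.10058995 14.5486459 ]
```

View pics/end.png

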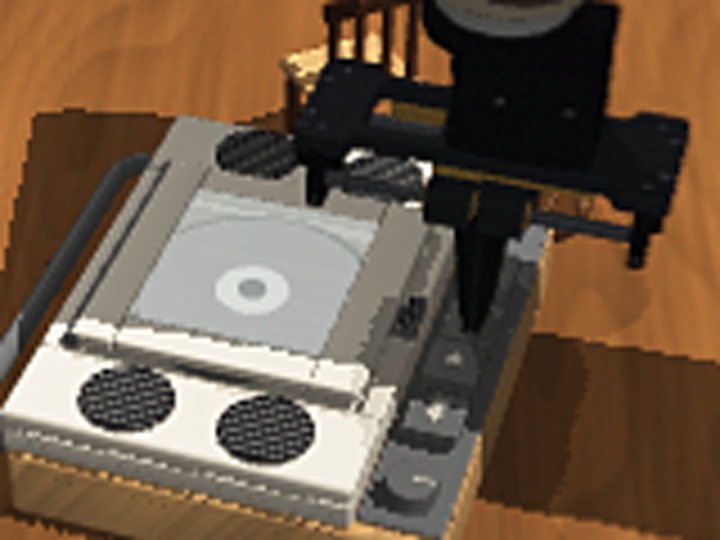

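The picture shows the tip at about (470,325) holding the search key down: 62.5 mm, with the others at 67.0–67.7 mm. The lid is flat, with its front at about 85 mm.

```bash
python3 -c "
from cell import env
print(env.job_done()); s=env.state(); print(s['t'],s['eef_pos'],s['ft_force'])"
```

```text
the job is handed in; nothing more can be done
None
the job is handed in; nothing more can be done
```

The lid is shut and staying down by itself, and I handed the job in with the fingers still holding the forward-search key down. No verdict was reported.

- **Lid:** I pushed it down along its arc with closed fingers until the force rose to about 31 N at the stop. With the fingers lifted 100 mm clear, its top measured about 84–86 mm all over, against the 85 mm given for shut.
- **Forward-search key:** It read 62.5 mm high while held, about 5 mm below its starting height, under a steady force of about 14 N.
- **Other keys:** They read 67.0–67.7 mm, against about 67.7 mm before the press, so they stayed up.
- **Cases, drum and chair:** I did not measure them again at the end. The arm's path stayed clear of all three, and the drum and chair looked unmoved in the later pictures.

No check failed. The top camera was blocked by the arm during the key press, so those readings come from the side camera and the measured force. The last pose and force readings were taken just before handing in, at about 9.1 s on the clock.

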